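# Hardness reading on a tilted rubber sample

### The arm

A 6-joint arm with a two-finger parallel gripper is mounted at the origin on a cart in front of the work surface, level with it; the furniture and walls round the work are solid. World frame = base frame: x ahead of the robot, y to its left, z up, the work surface at z = 0. Lengths are in m, angles in rad, forces in N, time in s.
With the tool pointing down it reaches from about 0.4 to 0.825 m from the base axis. Payload 7 kg.
Tool frame: the origin (TCP) lies on the centre line of the jaws, within the pads' length; the fingertips stand tip_reach ahead of it and the grasp point (between the pads) is the TCP (tip_reach is the distance from the TCP to the fingertips, in m); z points along the fingers, y is the line along which they close (so a half turn about z gives the same grasp; the last joint's range is limited). The gripper opens to 88 mm and grips with 3 to 60 N. Pads are 19 mm wide; open, the fingers measure 130 mm over their backs; the gripper's body (78 mm by 193 mm) begins 47 mm behind the grasp point.
Start: joints at [0.288, 0.359, 0.012, 0, -1.224, -0.288], TCP at [0.675, -0, 0.246] pointing down, gripper open.
Joint ranges: [-3.07, 3.07], [-1.43, 2.12], [-1.02, 1.25], [-3.03, 1.67], [-3.05, -0], [-3.03, 3.03]. Speed limits (rad/s): [2.39, 2.39, 3.01, 3.14, 3.14, 3.14].

### API

Orientations are given as [roll, pitch, yaw] about the fixed x, y, z axes, in that order (R = Rz(yaw) Ry(pitch) Rx(roll)).
In Python, from station import get_state, grab_frame, calibration, job_done, find_in, mark_of, tip_reach gives the robot as it stands.
- The arm moves only by the shell command python3 -m handwheel 'ROWS' [OPENING] [FORCE]. ROWS is JSON, a list of rows, each an object with "delta_pos": the shift along the world's x, y, z in units of 30 mm (1.0 is 30 mm), a list of three; "dr": the turn, a rotation vector about the world's x, y, z in degrees, a list of three. In form: [{"delta_pos": [tx, ty, tz], "dr": [rx, ry, rz]}, ...]. A call has 1 to 10 rows; each row shifts and turns the commanded pose from where the row before left it; what a row does not reach is not made up. A row lasts 1/10 s, in which the tool goes at most 50 mm and 8.59 degrees, less where a joint would pass 70% of its speed; a pose out of reach is approached as far as the arm can. A call is refused whole if a number of a shift passes 1 or a number of a turn 8.59, either way. A call with a gripper value outside its range is refused whole. OPENING is the closure, from -1 (fully open) to 1 (shut), set as the call begins (- or left out, the last holds). The fingers move at their own pace and stop on an object; FORCE is the grip in N (left out, the last holds). Time passes only in rows, so rows that do not move let the fingers close. It gives the time, the measured TCP pose, the force, the opening and the grip force at its end, in the units of the state.
- get_state(): the state, without advancing time (a new reading comes with each control period).
- grab_frame(name): name is "scene" or "side" or "wrist"; returns the picture (420x560x3 uint8, red, green, blue); there is no depth.
- calibration(name): a dict with "fx", "fy", "cx", "cy" (pixels), "k1" (the pictures are not rectified: a ray, as slopes to the right and down, at radius r is drawn at 1 + k1 r^2 times it, then the intrinsics apply), "extrinsics" (4x4, takes a point from world to camera coordinates). Camera axes: x right, y down, z forward; pixel columns grow to the right and rows downward; lengths in m; the calibration is good to about 2 mm. A picture is of the moment at which its call begins: read the wrist's pose just before it. calibration takes no time and is no camera call; for the wrist camera it gives the pose at the moment of the call.
- job_done(): hands the job in; it is judged then, once.
Trained networks look in the newest picture that a camera, given by its name, has taken for a name from the list of things; names that differ only in an ending like _2 or _b are one class to them, and where a whole thing is asked for, a point or a joint stands for the part that bears it (a point fixed in the world has none). Each returns a list of dicts, best first, with "conf" (0 to 1); they miss things now and then, are a little off and sometimes report something else, mostly with a low value. They report only what shows in the picture. A call takes as long as a camera call. They do not tell look-alikes from the thing itself.
- find_in(camera, query): "location" ([column, row] in pixels, amid what is visible of it).
- mark_of(camera, query): "location" ([column, row] in pixels: a listed point, or the origin of a listed thing).
The state is a dict: "t": time; "q": joint angles; "qd": joint speeds; "joint_efforts": joint torques, N m; "eef_pos": TCP position; "ee_rot": TCP orientation; "force": force on the tool from outside, world axes, zero at the start; "moment": the same for the moment, N m; "width": finger opening in m; "gripper_force": force on a finger pad.
Only numpy, scipy, OpenCV 4.12 (cv2) and the standard library are available. Lean on these libraries where they do the work, as an engineer would, in place of code of your own. Each camera call takes 0.05 s, during which the arm holds its last target. There are 200 camera calls.

### The job

Turn the hardness gauge anticlockwise in its bayonet dock (about 60 degrees, to the stop), lift it out, and take a reading on the rubber sample in the tilting fixture: hold the gauge square to the sloping rubber face with the plunger's tip inside the drawn circle (not the square), pressed lightly so that the plunger is about half way in, never bottomed out. Finish while still holding the gauge there in the gripper; leave the fixture's tilt as it is set and the other things where they lie.

Things in the scene. Friction and masses are not known exactly. Their poses are not given: they have to be found in the camera images.
- gauge: Hardness gauge, about 0.24 kg, upright in the dock. Origin: centre of the flat lower end of its round steel barrel (28 mm diameter, z = 0 to 45 mm); z runs up its axis; the head sits above the barrel. Two lugs on the barrel along +x and -x reach 22 mm from the axis, 10 mm wide, at z = 3 to 10 mm. A sprung plunger sticks out 23 mm below the origin.
- gauge_head (a point): Centre of the gauge's black rectangular head, on the axis 64 mm above the gauge's origin: 44 mm along x, 30 mm along y, 38 mm high, axes as the gauge's. Grip it across its two flat sides, 30 mm apart along y. A round dial is on its +x side.
- plunger_tip (a point): Lowest point of the gauge's plunger: a round steel pin of 8 mm diameter with a hemispherical end, on the gauge's axis, 23 mm below the gauge's origin when not pressed. Its z runs up the gauge's axis.
- plunger (a joint): How far the plunger is pushed into the gauge, m: 0 out, 0.020 bottomed. Spring: 1.5 N to start, 4 N at 0.010, 6.5 N at 0.020.
- dock: Fixed round aluminium bayonet dock, 80 mm diameter, 50 mm high, on a flat 50 x 120 mm foot. Origin: centre of its underside; z up the axis of its bore. The gauge stands in it on the axis, its origin 30 mm above the dock's. Steel lips hold the lugs down. At the start the gauge's x points about 60 degrees (54 to 66) clockwise, seen from above, of the dock's x; it turns freely.
- dock_slots (a point): Middle of the dock's top, axes as the dock's. The two slots that let the lugs out lie along its +x and -x, marked by small ridges on the rim. Turn the gauge anticlockwise until its x lines up with this x (a stop lies about 8 degrees beyond; it lifts out within about 10 degrees of the line), then lift it straight up by more than 30 mm.
- fixture: Fixed steel tilting fixture, base 100 x 150 x 10 mm, with two upright cheeks 60 mm high and 128 mm apart along y, and round clamp knobs outside them. Origin: centre of its underside. The tilting plate, 110 x 112 x 12 mm, turns between the cheeks about the fixture's y at 45 mm above the origin.
- tilt_plate (a joint): Tilt of the plate, rad: 0 level, growing as the plate's normal leans to the fixture's -x (towards the robot); set to 0.18 to 0.42 and held by strong friction.
- rubber_face (a point): Dark rubber slab, 96 x 98 x 8 mm, fixed on the tilting plate; this point is the centre of its sloping upper face, z the face's normal, y along the tilt axis. A thin white circle of 20 mm diameter is drawn on it, centred at x = -10, y = 22 mm, and a thin white square of 18 mm side at x = -10, y = -22 mm.
- circle (a point): Centre of the drawn circle, on the rubber face; z is the face's normal.
- tape_measure: Tape measure standing on the table, 38 x 91 x 69 mm; origin under its middle. Not to be moved.
- pine_block: Pine block, 45 x 110 x 45 mm; origin at the centre of its underside. Not to be moved.
- sanding_block: Cork sanding block, 64 x 112 x 31 mm; origin at the centre of its underside. Not to be moved.
- block_plane: Metal block plane, 50 x 160 x 49 mm; origin at the centre of its underside. Not to be moved.
Mind the look-alikes: they are no part of the job. Leave any red look-alike of the dock alone.

How it is judged:
On the way, in this order (a step that is already met when the one before it is completed fails the run):
1. the gauge is turned to the slots of the dock, still seated (angle between the x axis of gauge and the x axis of dock, either way round below 0.45 rad and z of gauge in the frame of dock below 0.04 m).
2. the gauge is lifted out of the dock (z of gauge in the frame of dock above 0.06 m), for 0.1 s.
At the end, for the whole second after the job is handed in: The gauge is held still in the gripper, out of the dock, its axis within 0.12 rad (7 degrees) of the normal of the rubber face, the plunger's tip within 10 mm of the circle's centre and pressed 5 to 15 mm in (contact force 1 to 9 N) (distance between plunger_tip and circle below 0.01 m and angle between the z axis of gauge and the z axis of rubber_face, either way round below 0.12 rad and angle between gauge's own z axis and vertical below 0.8 rad and value of joint plunger between 0.005 and 0.015 m and contact force between gauge and fixture between 1 and 9 N and contact force between the fingers and gauge above 1 N and contact force between gauge and dock below 0.1 N and linear speed of gauge below 0.02 m/s); the arm keeps its last pose, push and grip.
It fails at once if the plunger is bottomed out (pressed more than 19 mm) (value of joint plunger above 0.019 m).
It fails at once if the fixture's tilt is changed: the circle moves more than 8 mm (distance of circle from where it was at the start of the episode above 0.008 m).
It fails at once if a bystander (tape measure, pine block, sanding block or block plane) is moved more than 30 mm (distance of any of tape_measure, pine_block, sanding_block, block_plane from where it was at the start of the episode above 0.03 m).
It also fails if it takes over 42 s, if anything falls off the work surface, if the arm or the gripper's body presses on something with over 40 N, if the wrist force passes 120 N, or if a joint passes its speed limit or range.

## Working session

There is one attempt and no reset: what is moved stays moved. The work goes in short steps, Python scripts to look and compute and a shell command to move; the robot and the scene stay as the last step left them, time stands still between calls to the robot, and variables do not carry over. Pictures are saved under pics/ and viewed, at most 10 in all, crops included, and the job is handed in when it is done.

```bash
mkdir -p pics; ls; cat > h.py <<'E'
import numpy as np, cv2
from station import *
from scipy.spatial.transform import Rotation as R
def K(c): return np.array([[c['fx'],0,c['cx']],[0,c['fy'],c['cy']],[0,0,1.]])
def ray(c,uv):
    E=np.array(c['extrinsics']); 
    p=cv2.undistortPoints(np.array([[uv]],float),K(c),np.array([c['k1'],0,0,0.]))[0,0]
    d=E[:3,:3].T@np.array([p[0],p[1],1]); return -E[:3,:3].T@E[:3,3], d/np.linalg.norm(d)
def onz(c,uv,z):
    o,d=ray(c,uv); return o+d*(z-o[2])/d[2]
def tri(obs):
    A=np.zeros((3,3));b=np.zeros(3)
    for c,uv in obs:
        o,d=ray(c,uv); P=np.eye(3)-np.outer(d,d); A+=P; b+=P@o
    X=np.linalg.solve(A,b); return X,[np.linalg.norm((np.eye(3)-np.outer(d,d))@(X-o)) for o,d in (ray(c,u) for c,u in obs)]
def proj(c,X):
    E=np.array(c['extrinsics']); p=cv2.projectPoints(np.atleast_2d(X).astype(float),cv2.Rodrigues(E[:3,:3])[0],E[:3,3],K(c),np.array([c['k1'],0,0,0.]))[0]; return p[:,0]
def save(im,n): cv2.imwrite('pics/'+n,im[:,:,::-1])
E
python3 - <<'E'
from h import *
ims=[]
for n in ['scene','side','wrist']:
    im=grab_frame(n); c=calibration(n); ims.append(im)
    print(n, np.round(onz(c,(c['cx'],c['cy']),0),3), np.round(ray(c,(c['cx'],c['cy']))[0],3))
    for q in ['gauge','gauge_head','dock','dock_slots','rubber_face','circle','fixture','plunger_tip']:
        print(n,q,[(np.round(d['location'],1).tolist(),round(d['conf'],2)) for d in mark_of(n,q)][:3])
save(np.hstack(ims[:2])[:, :],'a.png'); 
im=cv2.imread('pics/a.png'); cv2.imwrite('pics/scene.png',im[:,:560]);cv2.imwrite('pics/side.png',im[:,560:]); save(ims[2],'wrist.png')
print(get_state(), tip_reach)
E
```

```text
pics
scene [ 0.622 -0.069  0.   ] [-0.241  1.013  1.271]
scene gauge [([325.3, 176.7], 0.65)]
scene gauge_head [([324.6, 164.7], 0.57)]
scene dock [([327.6, 186.4], 0.59)]
scene dock_slots [([326.1, 177.8], 0.67), ([290.5, 265.1], 0.64), ([363.3, 166.9], 0.46)]
scene rubber_face [([250.8, 233.5], 0.82)]
scene circle [([241.5, 238.2], 0.78)]
scene fixture [([249.4, 243.1], 0.61)]
scene plunger_tip []
side [0.647 0.145 0.   ] [ 0.007 -0.864  0.465]
side gauge [([323.8, 262.6], 0.73)]
side gauge_head [([322.8, 232.9], 0.96)]
side dock [([320.9, 273.0], 0.76), ([187.9, 224.3], 0.63), ([321.1, 235.7], 0.43)]
side dock_slots [([317.9, 253.4], 0.72), ([184.2, 202.5], 0.67), ([358.6, 322.3], 0.24)]
side rubber_face [([244.4, 193.9], 0.56), ([214.4, 257.1], 0.35)]
side circle [([241.2, 195.3], 0.59)]
side fixture [([246.1, 214.4], 0.83), ([245.3, 195.3], 0.18)]
side plunger_tip []
wrist [0.674 0.033 0.   ] [ 0.674 -0.068  0.384]
wrist gauge [([391.2, 349.9], 0.19)]
wrist gauge_head []
wrist dock [([391.8, 350.9], 0.67)]
wrist dock_slots []
wrist rubber_face [([391.4, 349.4], 0.91)]
wrist circle []
wrist fixture [([372.4, 316.4], 0.69)]
wrist plunger_tip []
{'t': 1.35, 'q': array([ 2.88109515e-01,  3.58613013e-01,  1.18927625e-02, -9.40671235e-06,
       -1.22407666e+00, -2.88118667e-01]), 'qd': array([ 4.09040427e-04,  6.56385656e-04, -5.77406546e-04, -1.98434223e-04,
       -4.87910388e-05, -5.40450877e-05]), 'joint_efforts': array([ 3.50915754e-03, -5.82391548e+01,  2.93297088e+01,  7.00255573e+00,
        1.25903983e-02,  5.84909162e-05]), 'eef_pos': array([ 6.74981541e-01, -7.77429330e-06,  2.45547970e-01]), 'ee_rot': array([ 3.14158958e+00,  8.31716817e-06, -1.57080867e+00]), 'force': array([ 1.16606708,  0.27616121, -0.25526283]), 'moment': array([-0.02242494,  0.04585548,  0.01913023]), 'gripper_force': 0.0, 'width': 0.0875545314987882} 0.019
```

View pics/scene.png

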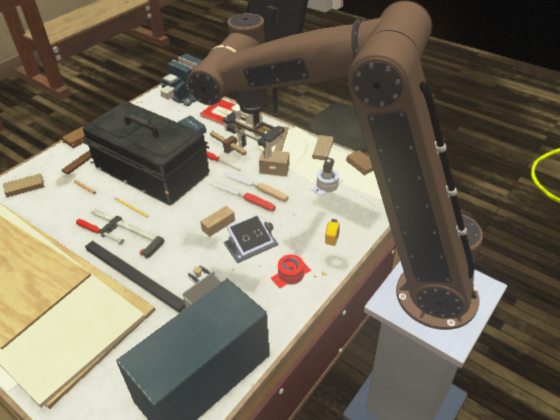

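View pics/side.png

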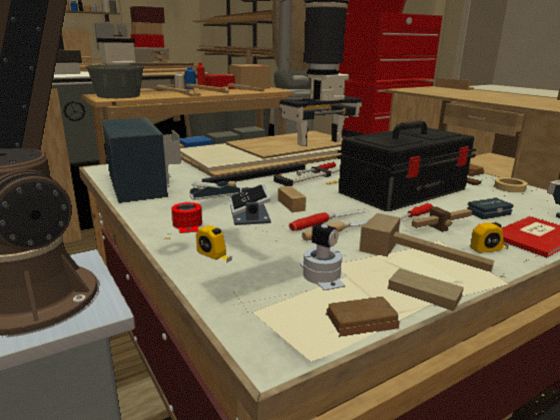

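View pics/wrist.png

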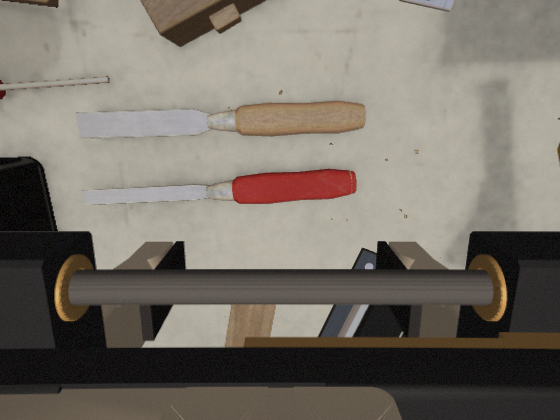

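Scene picture: the grey dock with the gauge is at about (326,178) and the fixture at (250,235). The red look-alike is at (290,265). In the side view the gauge head is at (323,233) and the fixture at (246,205). The wrist view shows only chisels and a corner of the fixture.

```bash
python3 - <<'E'
from h import *
s,d=calibration('scene'),calibration('side')
for n,a,b in [('head',(324.6,164.7),(322.8,232.9)),('slots',(326.1,177.8),(317.9,253.4)),('dock',(327.6,186.4),(320.9,273)),('rubber',(250.8,233.5),(244.4,193.9)),('circle',(241.5,238.2),(241.2,195.3)),('fixture',(249.4,243.1),(246.1,214.4))]:
    X,e=tri([(s,a),(d,b)]); print(n,np.round(X,4),np.round(e,4))
for n in ['scene','side']:
    for q in ['tape_measure','pine_block','sanding_block','block_plane']:
        im=grab_frame(n); r=mark_of(n,q)[:3]
        print(n,q,[(np.round(onz(calibration(n),x['location'],0),3).tolist(),round(x['conf'],2)) for x in r])
E
```

```text
head [ 0.5356 -0.2104  0.0952] [0.0003 0.0003]
slots [ 0.5262 -0.2061  0.0461] [0.0028 0.0028]
dock [ 0.5263 -0.216   0.0016] [0.0059 0.0059]
rubber [0.5557 0.1738 0.0616] [0.0014 0.0014]
circle [0.5659 0.203  0.0511] [0.0047 0.0047]
fixture [0.564  0.1717 0.0027] [0.0042 0.0042]
scene tape_measure [([0.37, -0.029, 0.0], 0.68), ([0.702, 0.18, 0.0], 0.28)]
scene pine_block [([0.708, 0.172, 0.0], 0.7), ([0.55, 0.372, 0.0], 0.4)]
scene sanding_block [([0.482, -0.393, 0.0], 0.62)]
scene block_plane [([0.54, 0.369, 0.0], 0.54)]
side tape_measure [([0.375, -0.014, 0.0], 0.66)]
side pine_block [([0.697, 0.149, 0.0], 0.66)]
side sanding_block [([0.487, -0.387, 0.0], 0.85)]
side block_plane [([0.637, 0.317, -0.0], 0.16)]
```

```bash
python3 - <<'E'
from h import *
for n,ps in [('scene',[(270,355),(120,360),(240,285),(140,420)]),('side',[(113,198),(165,192),(104,121),(156,120)])]:
    for p in ps: print(n,p,*[np.round(onz(calibration(n),p,z),2)for z in (0,.15,.2)])
E
python3 -m handwheel '[{"delta_pos":[-0.5,0.9,0.2],"dr":[0,0,0]},{"delta_pos":[-0.5,0.9,0.2],"dr":[0,0,0]},{"delta_pos":[-0.5,0.9,0.2],"dr":[0,0,0]},{"delta_pos":[-0.5,0.9,0.2],"dr":[0,0,0]},{"delta_pos":[-0.5,0.9,0.2],"dr":[0,0,0]},{"delta_pos":[-0.5,0.9,0.2],"dr":[0,0,0]},{"delta_pos":[-0.5,0.9,0.2],"dr":[0,0,0]},{"delta_pos":[0,0,0],"dr":[0,0,0]},{"delta_pos":[0,0,0],"dr":[0,0,0]}]' -1
python3 - <<'E'
from h import *
c=calibration('wrist'); im=grab_frame('wrist'); save(im,'fix.png'); s=get_state(); print(s['t'],s['eef_pos'],s['ee_rot'],s['force'])
import json; c['extrinsics']=np.array(c['extrinsics']).tolist(); json.dump(c,open('cf.json','w'))
for q in ['rubber_face','circle','fixture']: print(q,[(np.round(d['location'],1).tolist(),round(d['conf'],2)) for d in mark_of('wrist',q)][:3])
E
```

```text
scene (270, 355) [0.27 0.44 0.  ] [0.21 0.51 0.15] [0.19 0.53 0.2 ]
scene (120, 360) [0.58 0.7  0.  ] [0.48 0.73 0.15] [0.45 0.75 0.2 ]
scene (240, 285) [0.48 0.31 0.  ] [0.4  0.4  0.15] [0.37 0.42 0.2 ]
scene (140, 420) [0.41 0.77 0.  ] [0.33 0.8  0.15] [0.31 0.81 0.2 ]
side (113, 198) [0.27 0.5  0.  ] [0.18 0.06 0.15] [ 0.16 -0.08  0.2 ]
side (165, 192) [0.43 0.48 0.  ] [0.29 0.05 0.15] [ 0.25 -0.1   0.2 ]
side (104, 121) [0.55 1.94 0.  ] [0.37 1.04 0.15] [0.32 0.74 0.2 ]
side (156, 120) [ 0.83  1.83 -0.  ] [0.57 0.96 0.15] [0.48 0.67 0.2 ]
t: 3.05
eef_pos: [0.5698, 0.1896, 0.2879]
ee_rot: [-3.141, 0.0, -1.569]
force: [-0.2, -0.4, -0.7]
width: 0.0876
gripper_force: 0.0
3.1 [0.56995334 0.18894454 0.28758285] [-3.14151053e+00 -2.22082252e-05 -1.57020556e+00] [-0.64126813 -0.48802591  0.01198149]
rubber_face [([287.5, 158.4], 0.92), ([288.3, 309.4], 0.47)]
circle [([284.8, 181.0], 0.89)]
fixture [([279.5, 150.6], 0.68), ([159.1, 150.8], 0.52)]
```

View pics/fix.png

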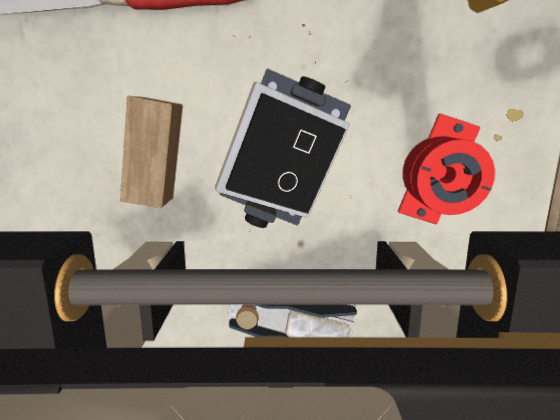

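The wrist view shows the rubber slab with its corners near (264,95), (347,125), (308,214) and (220,187). The circle is at (287,181), the square at (305,141), and the red decoy is on the right. Next I'll fit the face pose.

```bash
cat > fit.py <<'E'
from h import *
import json
from scipy.optimize import least_squares
c=json.load(open('cf.json')); im=cv2.imread('pics/fix.png'); g=cv2.cvtColor(im,cv2.COLOR_BGR2GRAY)
big=cv2.resize(im[55:240,200:365],None,fx=3.2,fy=3.2,interpolation=cv2.INTER_CUBIC); cv2.imwrite('pics/fixz.png',big)
m=(g>70).astype(np.uint8); n,l,st,ce=cv2.connectedComponentsWithStats(m[55:240,200:365])
for i in range(n):
    if 20<st[i][4]<900: print(st[i],ce[i]+[200,55])
def sub(u0,v0):
    w=(g[v0-16:v0+17,u0-16:u0+17].astype(float)); w=np.where(w>60,w-40,0); V,U=np.mgrid[v0-16:v0+17,u0-16:u0+17]
    # bounding-ellipse/rect centre
    pts=np.argwhere(w>0)[:,::-1].astype(np.float32)+[u0-16,v0-16]; h=cv2.convexHull(pts.astype(np.float32)); M=cv2.moments(h); return M['m10']/M['m00'],M['m01']/M['m00'],len(pts)
print(sub(287,181),sub(304,141))
E
python3 fit.py
```

```text
[ 92  74  25  25 159] [304.29559748 140.89937107]
[ 77 116  21  21 126] [287.25396825 181.06349206]
(287.1711286089239, 181.12860892388449, 137) (304.2981530343008, 140.94019349164466, 174)
```

View pics/fixz.png

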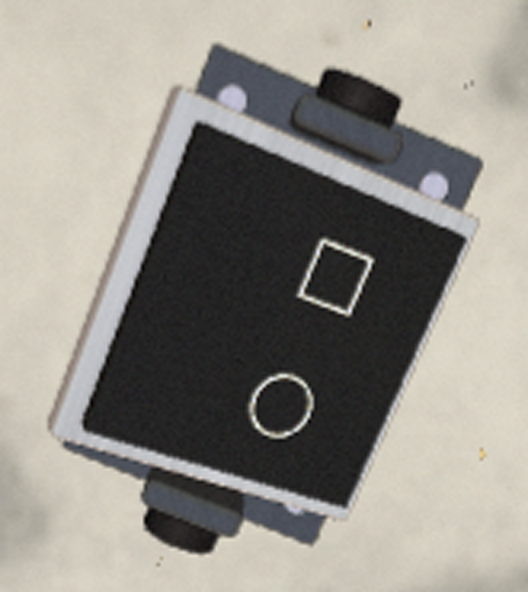

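```bash
cat >> fit.py <<'E'
z2=lambda p:np.array(p)/3.2+[200-.34,55-.34]
mod=np.array([[-10,22,0],[-10,-22,0],[48,-49,-8],[48,49,-8],[-48,-49,0],[-48,49,0],[-55,-56,-8],[-55,56,-8]])/1e3
obs=np.array([sub(287,181)[:2],sub(304,141)[:2],z2((196,124)),z2((84,428)),z2((468,236)),z2((348,506)),z2((478,218)),z2((345,518))])
W=np.array([3,3,1,1,1,1,.7,.7])[:,None]
def Rf(p): return (R.from_euler('z',p[3])*R.from_euler('y',-p[4])).as_matrix()
def X(p): return p[:3]+mod@Rf(p).T
def run(sz):
    f=lambda p:np.r_[(W*(proj(c,X(p))-obs)).ravel(),(p[2]-.045-.014*np.cos(p[4]))/sz]
    r=least_squares(f,[.555,.174,.06,-.35,.3]); p=r.x
    print(sz,'face',np.round(p,4),'circle',np.round(X(p)[0],4),'n',np.round(Rf(p)[:,2],4)); print(np.round(proj(c,X(p))-obs,1).tolist()); return p
run(1.); run(.0005)
# 6dof PnP free
ok,rv,tv=cv2.solvePnP(mod,obs,K(c),np.array([c['k1'],0,0,0.])); E=np.array(c['extrinsics']); Rw=E[:3,:3].T@cv2.Rodrigues(rv)[0]
print('pnp',E[:3,:3].T@(tv[:,0]-E[:3,3]),Rw[:,2])
E
python3 fit.py
python3 -m handwheel '[{"delta_pos":[-0.1,-1,0],"dr":[0,0,0]},{"delta_pos":[-0.1,-1,0],"dr":[0,0,0]},{"delta_pos":[-0.1,-1,0],"dr":[0,0,0]},{"delta_pos":[-0.1,-1,0],"dr":[0,0,0]},{"delta_pos":[-0.1,-1,0],"dr":[0,0,0]},{"delta_pos":[-0.1,-1,0],"dr":[0,0,0]},{"delta_pos":[-0.1,-1,0],"dr":[0,0,0]},{"delta_pos":[-0.1,-1,0],"dr":[0,0,0]},{"delta_pos":[-0.1,-1,0],"dr":[0,0,0]},{"delta_pos":[-0.1,-1,0],"dr":[0,0,0]}]'
python3 -m handwheel '[{"delta_pos":[0,-1,0],"dr":[0,0,0]},{"delta_pos":[0,-0.7,0],"dr":[0,0,0]},{"delta_pos":[0,0,0],"dr":[0,0,0]},{"delta_pos":[0,0,0],"dr":[0,0,0]}]'
python3 - <<'E'
from h import *
c=calibration('wrist'); im=grab_frame('wrist'); save(im,'dock.png'); s=get_state(); print(s['t'],s['eef_pos'],s['ee_rot'],s['force'])
import json; c['extrinsics']=np.array(c['extrinsics']).tolist(); json.dump(c,open('cd.json','w'))
for q,z in [('gauge',.03),('gauge_head',.094),('dock',0),('dock_slots',.05)]: print(q,[(np.round(d['location'],1).tolist(),round(d['conf'],2),np.round(onz(c,d['location'],z),4)) for d in mark_of('wrist',q)][:2])
E
```

```text
[ 92  74  25  25 159] [304.29559748 140.89937107]
[ 77 116  21  21 126] [287.25396825 181.06349206]
(287.1711286089239, 181.12860892388449, 137) (304.2981530343008, 140.94019349164466, 174)
1.0 face [ 0.5615  0.1721  0.0544 -0.3815  0.3852] circle [0.5611 0.196  0.0506] n [-0.3487  0.1399  0.9267]
[[0.4, -0.0], [-0.1, 0.2], [-0.4, -1.0], [-0.9, -0.7], [-1.0, -0.2], [-0.7, -0.0], [0.0, -0.1], [0.0, 0.4]]
0.0005 face [ 0.5615  0.1717  0.0577 -0.3822  0.4036] circle [0.5612 0.1955 0.0538] n [-0.3644  0.1465  0.9197]
[[0.4, 0.2], [0.0, 0.1], [-0.5, -1.5], [-1.3, -0.2], [-0.9, -0.5], [-0.9, 0.2], [0.0, -0.5], [-0.3, 0.5]]
pnp [0.56113078 0.17255274 0.05394853] [-0.35041254  0.15245038  0.92410494]
t: 4.25
eef_pos: [0.5396, -0.1131, 0.2874]
ee_rot: [3.141, -0.0, -1.572]
force: [0.7, 0.5, 0.2]
width: 0.0878
gripper_force: 0.0
t: 4.65
eef_pos: [0.5397, -0.163, 0.2872]
ee_rot: [3.141, 0.0, -1.573]
force: [-0.6, 1.4, -0.7]
width: 0.088
gripper_force: 0.0
4.7 [ 0.53979541 -0.16238468  0.28726955] [ 3.14111134e+00  1.03698113e-04 -1.57213700e+00] [-0.85480524  0.05326394  0.32889294]
gauge [([288.3, 120.9], 0.57, array([ 0.5298, -0.2166,  0.03  ]))]
gauge_head [([292.4, 122.5], 0.97, array([ 0.5277, -0.2176,  0.094 ]))]
dock []
dock_slots []
```

View pics/dock.png

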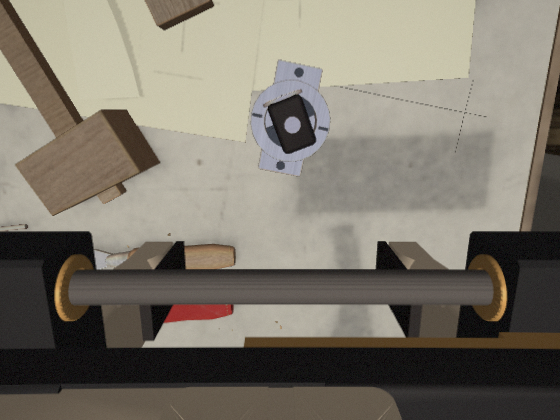

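The dock is centred at about (290,121), with ridges at (257,115) and (323,128). The black head is centred at about (292,123), its long axis runs from (285,98) to (300,149), and the dial is on the upper (-y) side.

```bash
python3 - <<'E'
from h import *
import json
c=json.load(open('cd.json')); im=cv2.imread('pics/dock.png'); hsv=cv2.cvtColor(im,cv2.COLOR_BGR2HSV); g=im.max(2)
V,U=np.mgrid[:420,:560]; roi=(abs(U-291)<45)&(abs(V-122)<45)
m=((g<45)&roi).astype(np.uint8); m=cv2.morphologyEx(m,cv2.MORPH_OPEN,np.ones((5,5)))
cs=cv2.findContours(m,0,2)[0]; k=max(cs,key=cv2.contourArea); r=cv2.minAreaRect(k); print(r)
b=cv2.boxPoints(r); P=np.array([onz(c,p,.113) for p in b]); print('head c',P.mean(0)); 
for i in range(2): d=P[i+1]-P[i]; print('edge',np.linalg.norm(d),np.degrees(np.arctan2(d[1],d[0])))
print('disc',onz(c,(292.4,124.5),.113))
a,bb=onz(c,(257,115),.051),onz(c,(323,128.5),.051); print('ridges',a,bb,(a+bb)/2,np.degrees(np.arctan2(*(a-bb)[1::-1])))
f1,f2=onz(c,(299,72),.006),onz(c,(280.5,165),.006); print('foot',(f1+f2)/2,np.degrees(np.arctan2(*(f2-f1)[1::-1]))-90)
save(cv2.resize(im[55:185,215:365],None,fx=4,fy=4,interpolation=2)[:,:,::-1],'dockz.png')
s=get_state(); print(s['q'])
E
```

```text
((300.82806396484375, 132.41856384277344), (29.46306610107422, 23.8798828125), 70.34617614746094)
head c [ 0.52121765 -0.21022927  0.113     ]
edge 0.0195214057486867 -160.9403187982781
edge 0.024154268517126428 111.04500095727593
disc [ 0.52827735 -0.21679876  0.113     ]
ridges [ 0.56109704 -0.2231303   0.051     ] [ 0.49578887 -0.20995618  0.051     ] [ 0.52844295 -0.21654324  0.051     ] -11.404787193091389
foot [ 0.52800594 -0.21666065  0.006     ] -11.322820726418371
[ 5.67112526e-02  1.50720023e-01 -1.71762436e-01 -5.91849814e-05
 -1.24818629e+00 -5.58616902e-02]
```

View pics/dockz.png

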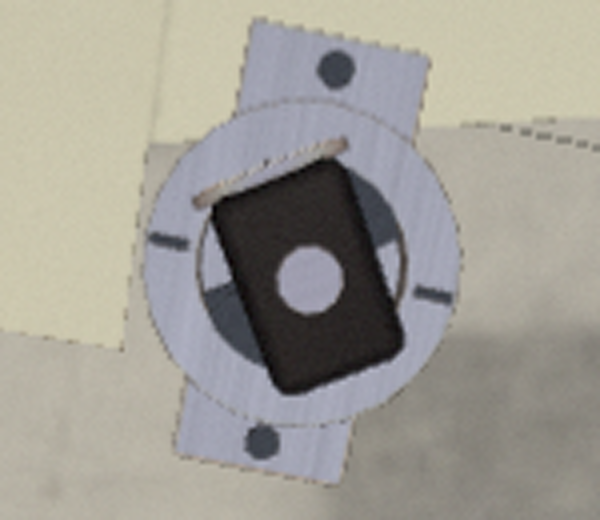

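```bash
python3 -m handwheel '[{"delta_pos":[-0.13,-0.6,-0.5],"dr":[0,0,6.2]},{"delta_pos":[-0.13,-0.6,-0.5],"dr":[0,0,6.2]},{"delta_pos":[-0.13,-0.62,-0.5],"dr":[0,0,6.2]},{"delta_pos":[0,0,-0.9],"dr":[0,0,0]},{"delta_pos":[0,0,-0.9],"dr":[0,0,0]},{"delta_pos":[0,0,-0.9],"dr":[0,0,0]},{"delta_pos":[0,0,-0.9],"dr":[0,0,0]},{"delta_pos":[0,0,-0.8],"dr":[0,0,0]},{"delta_pos":[0,0,-0.5],"dr":[0,0,0]},{"delta_pos":[0,0,0],"dr":[0,0,0]}]'
python3 -m handwheel '[{"delta_pos":[0,0,0],"dr":[0,0,0]},{"delta_pos":[0,0,0],"dr":[0,0,0]}]'
python3 -c "
from h import *
save(grab_frame('side')[180:330,230:430],'g1.png')
im=cv2.imread('pics/g1.png');cv2.imwrite('pics/g1.png',cv2.resize(im,None,fx=3,fy=3,interpolation=2))"
```

```text
t: 5.9
eef_pos: [0.527, -0.2159, 0.0934]
ee_rot: [3.138, 0.002, -1.246]
force: [-0.3, -0.1, 1.2]
width: 0.0877
gripper_force: 0.0
t: 6.1
eef_pos: [0.5292, -0.2165, 0.0968]
ee_rot: [-3.14, -0.001, -1.245]
force: [-0.2, 0.5, -0.5]
width: 0.0876
gripper_force: 0.0
```

View pics/g1.png

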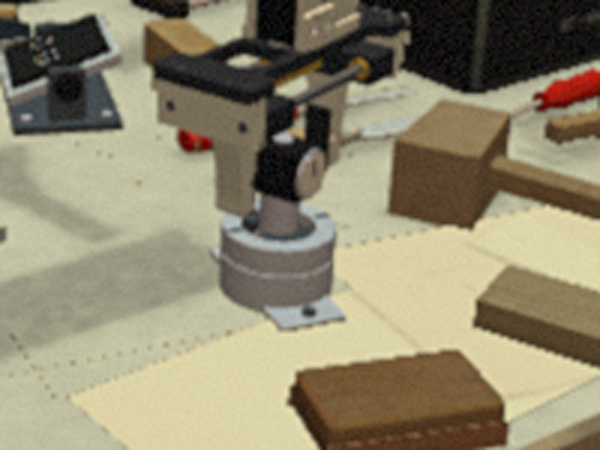

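The fingers straddle the head on its flat sides with clearance over the dock. Closing now.

```bash
Z='{"delta_pos":[0,0,0],"dr":[0,0,0]}'; python3 -m handwheel '[{"delta_pos":[0,0,0],"dr":[0,0,0]},{"delta_pos":[0,0,0],"dr":[0,0,0]},{"delta_pos":[0,0,0],"dr":[0,0,0]},{"delta_pos":[0,0,0],"dr":[0,0,0]},{"delta_pos":[0,0,0],"dr":[0,0,0]},{"delta_pos":[0,0,0],"dr":[0,0,0]},{"delta_pos":[0,0,0],"dr":[0,0,0]},{"delta_pos":[0,0,0],"dr":[0,0,0]}]' 1 30
```

```text
t: 6.95
eef_pos: [0.5284, -0.2166, 0.0956]
ee_rot: [-3.141, -0.0, -1.246]
force: [0.5, 0.1, -1.5]
width: 0.0303
gripper_force: 29.8
```

```bash
python3 -m handwheel '[{"delta_pos":[0,0,0],"dr":[0,0,7.5]},{"delta_pos":[0,0,0],"dr":[0,0,7.5]},{"delta_pos":[0,0,0],"dr":[0,0,7.5]},{"delta_pos":[0,0,0],"dr":[0,0,7.5]},{"delta_pos":[0,0,0],"dr":[0,0,7.5]},{"delta_pos":[0,0,0],"dr":[0,0,7.5]},{"delta_pos":[0,0,0],"dr":[0,0,7.5]},{"delta_pos":[0,0,0],"dr":[0,0,7.5]},{"delta_pos":[0,0,0],"dr":[0,0,0]},{"delta_pos":[0,0,0],"dr":[0,0,0]}]'
python3 -c "
from h import *
s=get_state();print(s['force'],s['moment'],np.degrees(s['ee_rot'][2]),s['q'])"
```

```text
t: 7.95
eef_pos: [0.5281, -0.2166, 0.0955]
ee_rot: [3.142, 0.0, -0.203]
force: [-0.3, -0.3, 0.5]
width: 0.0296
gripper_force: 29.8
[-0.290623   -0.26062868  0.51383851] [-0.33488668  0.31208461  0.00757757] -11.62173308278902 [-4.65919357e-02  3.31541994e-01 -4.09803250e-01  9.00813328e-06
 -8.29722102e-01  1.41454468e+00]
```

```bash
python3 -m handwheel '[{"delta_pos":[0,0,0.2],"dr":[0,0,0]},{"delta_pos":[0,0,0.3],"dr":[0,0,0]},{"delta_pos":[0,0,0],"dr":[0,0,0]},{"delta_pos":[0,0,0],"dr":[0,0,0]}]'
```

```text
t: 8.35
eef_pos: [0.5286, -0.2166, 0.111]
ee_rot: [-3.141, -0.001, -0.2]
force: [-0.4, 0.8, -2.1]
width: 0.0297
gripper_force: 29.8
```

```bash
python3 -m handwheel '[{"delta_pos":[0,0,1],"dr":[0,0,0]},{"delta_pos":[0,0,1],"dr":[0,0,0]},{"delta_pos":[0,0,1],"dr":[0,0,0]},{"delta_pos":[0,0,0],"dr":[0,0,0]},{"delta_pos":[0,0,0],"dr":[0,0,0]}]'
python3 -m handwheel '[{"delta_pos":[-0.04,0.96,0],"dr":[0,0,0]},{"delta_pos":[-0.04,0.96,0],"dr":[-0.6,-1.5,0]},{"delta_pos":[-0.04,0.96,0],"dr":[-0.6,-1.5,0]},{"delta_pos":[-0.04,0.96,0],"dr":[-0.6,-1.5,0]},{"delta_pos":[-0.04,0.96,0],"dr":[-0.6,-1.5,0]},{"delta_pos":[-0.04,0.96,0],"dr":[-0.6,-1.5,0]},{"delta_pos":[-0.04,0.96,0],"dr":[-0.6,-1.5,0]},{"delta_pos":[-0.04,0.96,0],"dr":[-0.6,-1.5,0]},{"delta_pos":[-0.04,0.96,0],"dr":[-0.6,-1.5,0]},{"delta_pos":[-0.04,0.96,0],"dr":[-0.6,-1.5,0]}]'
python3 -m handwheel '[{"delta_pos":[-0.04,0.96,-0.1],"dr":[-0.6,-1.5,0]},{"delta_pos":[-0.04,0.96,-0.1],"dr":[-0.6,-1.5,0]},{"delta_pos":[-0.04,0.96,-0.1],"dr":[-0.6,-1.5,0]},{"delta_pos":[-0.04,0.96,-0.1],"dr":[-0.6,-1.5,0]},{"delta_pos":[-0.02,0.96,-0.1],"dr":[-0.6,-1.5,0]},{"delta_pos":[0,0,-0.1],"dr":[0,0,0]},{"delta_pos":[0,0,0],"dr":[0,0,0]},{"delta_pos":[0,0,0],"dr":[0,0,0]},{"delta_pos":[0,0,0],"dr":[0,0,0]}]'
python3 - <<'E'
from h import *
s=get_state(); Rt=R.from_euler('xyz',s['ee_rot']).as_matrix(); print(s['t'],s['eef_pos'],-Rt[:,2],s['q'],s['force'])
obs=[]
T={}
for n in ['scene','side']:
    im=grab_frame(n); c=calibration(n); cv2.imwrite(f'pics/{n}2.png',im[:,:,::-1])
    for q in ['plunger_tip','gauge','gauge_head','circle','rubber_face']:
        r=mark_of(n,q)
        if r: T.setdefault(q,[]).append((c,r[0]['location'])); print(n,q,np.round(r[0]['location'],1),round(r[0]['conf'],2))
for q,o in T.items():
    if len(o)>1: X,e=tri(o); print(q,np.round(X,4),np.round(e,4))
E
python3 - <<'E'
import cv2,numpy as np
a=cv2.imread('pics/scene2.png')[150:290,170:310];b=cv2.imread('pics/side2.png')[90:230,180:320]
cv2.imwrite('pics/ab.png',cv2.resize(np.hstack([a,b]),None,fx=2.8,fy=2.8,interpolation=2))
E
```

```text
t: 8.85
eef_pos: [0.5283, -0.2164, 0.2008]
ee_rot: [-3.141, -0.001, -0.199]
force: [-0.0, -0.1, -2.8]
width: 0.0298
gripper_force: 29.9
t: 9.85
eef_pos: [0.5151, 0.0722, 0.1991]
ee_rot: [3.094, -0.249, -0.193]
force: [0.8, -0.2, -2.2]
width: 0.0298
gripper_force: 29.9
t: 10.75
eef_pos: [0.5108, 0.2145, 0.1823]
ee_rot: [3.066, -0.387, -0.185]
force: [-0.3, -0.7, -2.6]
width: 0.0299
gripper_force: 29.9
10.75 [0.5108032  0.21449451 0.18232294] [-0.35632892  0.1433758   0.92329469] [ 0.94863494  0.0936066  -0.78016296  0.61985106 -0.69749005 -0.05933655] [-0.26143099 -0.72857723 -2.5546852 ]
scene gauge [247.5 229.4] 0.41
scene gauge_head [248.8 218. ] 0.53
scene circle [249.4 233.6] 0.74
scene rubber_face [249.8 236.8] 0.71
side plunger_tip [248.2 214.4] 0.57
side gauge [235.3 170.4] 0.57
side gauge_head [220.2 150.6] 0.86
side circle [242.8 192.7] 0.87
side rubber_face [245.5 193. ] 0.61
gauge [0.5408 0.205  0.1211] [0.0059 0.0059]
gauge_head [0.5119 0.219  0.1851] [0.0046 0.0046]
circle [0.5552 0.1797 0.0646] [0.0001 0.0001]
rubber_face [0.5581 0.1807 0.0579] [0.007 0.007]
```

View pics/ab.png

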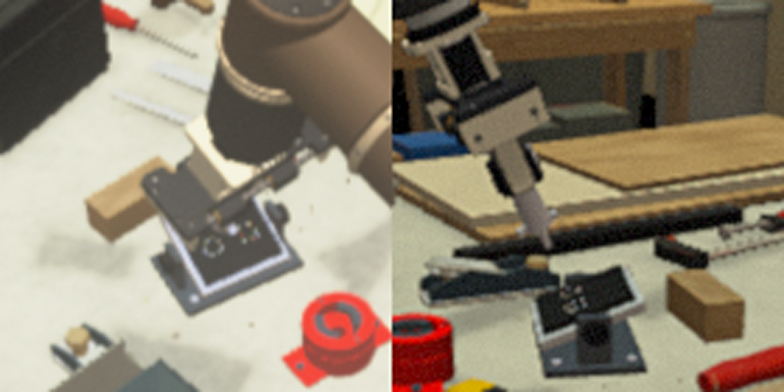

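The scene half shows the circle at about (246,238), and the side half shows the gauge tilted square above the fixture, with no contact yet. I'll check the fitted circle against these views.

```bash
python3 - <<'E'
from h import *
C=np.array([.5612,.1957,.0522]); n=np.array([-.356,.143,.923]); s=get_state(); tcp=np.array([.5108,.2154,.182])
for cam in ['scene','side']: print(cam,'circle',proj(calibration(cam),C),'tip',proj(calibration(cam),tcp-.0885*n))
t=(tcp-C)@n; print('along',t,'lateral',tcp-C-t*n)
E
```

```text
scene circle [[244.92129615 238.50770231]] tip [[247.07907946 231.80479474]]
side circle [[242.14038946 194.86298031]] tip [[234.74497809 179.07173791]]
along 0.1405649 lateral [-3.588956e-04 -4.007807e-04  5.859730e-05]
```

```bash
cat > f.py <<'E'
from h import *
n=np.array([-.356,.143,.923]); F=[]; P=[]
for i in range(8):
    s=get_state(); F.append(s['force']@n); P.append(s['eef_pos']); grab_frame('side')
d=np.mean(P,0)-[.5612,.1957,.0522]; print('t',s['t'],'Fn',round(np.mean(F),2),round(np.std(F),2),'along',round(d@n,4),'lat',np.round(d-(d@n)*n,4),'F',np.round(s['force'],1))
E
python3 -m handwheel '[{"delta_pos":[0.19,-0.08,-0.49],"dr":[0,0,0]},{"delta_pos":[0.19,-0.08,-0.49],"dr":[0,0,0]},{"delta_pos":[0.19,-0.07,-0.5],"dr":[0,0,0]},{"delta_pos":[0,0,0],"dr":[0,0,0]},{"delta_pos":[0,0,0],"dr":[0,0,0]},{"delta_pos":[0,0,0],"dr":[0,0,0]}]'
python3 f.py
python3 -m handwheel '[{"delta_pos":[0.04,-0.02,-0.1],"dr":[0,0,0]},{"delta_pos":[0.04,-0.02,-0.1],"dr":[0,0,0]},{"delta_pos":[0.04,-0.01,-0.1],"dr":[0,0,0]},{"delta_pos":[0,0,0],"dr":[0,0,0]},{"delta_pos":[0,0,0],"dr":[0,0,0]},{"delta_pos":[0,0,0],"dr":[0,0,0]}]'
python3 f.py
```

```text
t: 11.95
eef_pos: [0.5282, 0.209, 0.139]
ee_rot: [3.067, -0.389, -0.184]
force: [0.2, 0.3, -1.4]
width: 0.0299
gripper_force: 29.9
t 12.3 Fn -2.05 0.45 along 0.0937 lat [ 0.0002 -0.0001  0.0002] F [ 0.9  0.  -2.5]
t: 12.95
eef_pos: [0.5317, 0.2072, 0.1294]
ee_rot: [3.067, -0.388, -0.184]
force: [-0.3, 0.8, 1.1]
width: 0.0299
gripper_force: 29.9
t 13.3 Fn 1.3 0.49 along 0.0834 lat [ 0.0002 -0.0004  0.0002] F [-1.   1.4  1.3]
```

```bash
python3 -m handwheel '[{"delta_pos":[0.025,-0.01,-0.065],"dr":[0,0,0]},{"delta_pos":[0,0,0],"dr":[0,0,0]},{"delta_pos":[0,0,0],"dr":[0,0,0]},{"delta_pos":[0,0,0],"dr":[0,0,0]},{"delta_pos":[0,0,0],"dr":[0,0,0]}]'
python3 f.py; python3 f.py
python3 - <<'E'
from h import *
a=grab_frame('scene')[190:270,200:290]; r=[(q,[(np.round(d['location'],1),d['conf']) for d in mark_of('side',q)[:1]]) for q in ('plunger_tip','circle','gauge')]; print(r)
b=grab_frame('side')[140:220,200:290]; save(cv2.resize(np.hstack([a,b]),None,fx=4.4,fy=4.4,interpolation=2),'end.png')
E
```

```text
t: 13.85
eef_pos: [0.5324, 0.2069, 0.1273]
ee_rot: [3.067, -0.388, -0.184]
force: [0.4, 3.8, 2.1]
width: 0.0298
gripper_force: 29.9
t 14.2 Fn 2.1 0.39 along 0.0812 lat [ 0.0001 -0.0005  0.0002] F [-0.1  2.3  1.5]
t 14.6 Fn 1.73 0.31 along 0.0811 lat [ 0.0001 -0.0005  0.0002] F [-0.   2.7  1.7]
[('plunger_tip', []), ('circle', [(array([242.7, 197.8]), 0.76)]), ('gauge', [(array([215.8, 258.3]), 0.73)])]
```

View pics/end.png

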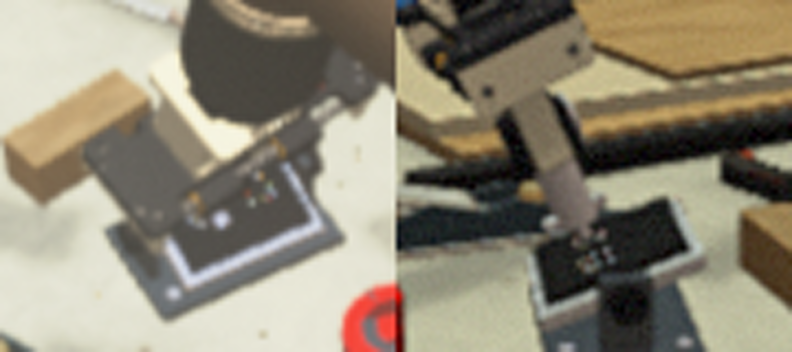

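The pads hold the gauge square and the tip is on the face near the circle. In the scene half a light spot shows at about (250,239), so I'll check numerically what it is.

```bash
python3 - <<'E'
from h import *
Rf=(R.from_euler('z',-.382)*R.from_euler('y',-.394)).as_matrix(); C=np.array([.5612,.1957,.0522]); F=C-Rf@[-.010,.022,0]
s=get_state(); Rt=R.from_euler('xyz',s['ee_rot']).as_matrix(); T=s['eef_pos']
gl=lambda x,y,z:T+Rt@np.array([x,-y,-(z-.0655)])
pts={'circle':C,'square':F+Rf@[-.01,-.022,0],'corners':None,'barrel0':gl(0,0,0),'barrel45':gl(0,0,.045),'lug+':gl(.022,0,.006),'lug-':gl(-.022,0,.006),'dial':gl(.024,0,.064)}
for cam in ['scene','side']:
    c=calibration(cam); im=grab_frame(cam)
    print(cam,{k:np.round(proj(c,p)[0],1).tolist() for k,p in pts.items() if p is not None})
    print(' corners',[np.round(proj(c,F+Rf@[a,b,0])[0],0).tolist() for a,b in ((.048,.049),(.048,-.049),(-.048,.049),(-.048,-.049))])
    g=im.max(2)
    r0,r1,c0,c1=(226,252,236,270) if cam=='scene' else (176,206,228,256)
    print('cols',c0); [print(r,' '.join('%3d'%v for v in g[r,c0:c1])) for r in range(r0,r1)]
E
```

```text
scene {'circle': [244.9, 238.5], 'square': [257.2, 233.1], 'barrel0': [245.6, 236.4], 'barrel45': [247.3, 230.6], 'lug+': [241.5, 230.3], 'lug-': [250.1, 241.0], 'dial': [243.2, 222.1]}
 corners [[229.0, 226.0], [256.0, 215.0], [243.0, 252.0], [270.0, 240.0]]
cols 236
226 100  99 101 105 121 135 143 145 145 141 141 157 172 169 176 169 144 102  86  90 109 130 143 144 109 101  88  91  95  88  80  88 106 105
227 100 100 100 101 106 120 134 144 145 152 172 193 184 151 126 114  95  90 103 127 143 130 124 112  90  82  82  94 134 158  94  88  98 102
228 101 102 101 101 100 106 121 138 156 189 211 194 152 115  95  89  94 106 127 140 143 113 109  94  83  79  81  95 146 179 127  92  88  92
229 100 100 100  99 101 100 108 128 156 187 190 142 105  89  92  96 100 110 123 116 110 111 139 135  88  80  80  83 102 153 178 121  90  85
230 100 101 100 100  99 101 103 114 134 137 122  98  90  94  98  99  99 100 101  91  82 102 138 137  92  85  83  81  88 136 195 172 102  87
231 101 102 100 100  99 101 100 102 105  98  88  93  95  98  99  99  99 100  95  80  75  83  92  93  97 114  85  82  83 103 166 204
[... 5856 characters left out ...]
  29
200 159 154 171 138  69  28  29  37  35  30  38  30  36  76  89 101 104  91  72  36  42  34  31  22  26  23  31  16
201 168 157 173 158  91  29  25  35  35  38  30  34  34  36  76  99  92  60  33  28  30  27  31  27  33  31  48  44
202 175 167 178 178 116  44  30  32  39  36  28  29  28  27  31  35  31  34  46  64  64  62  57  63  59  67  72  71
203 184 181 180 179 130  52  32  31  32  25  31  31  37  21  37  24  26  26  55  69  75  74  64  64  61  67  65  60
204 180 185 153 167 139  65  32  29  30  34  32  33  31  29  25  22  18  30  38  52  53  52  50  38  43  39  35  35
205 185 184 133 154 144  73  24  34  30  33  28  27  18  22  14  36  66  62  43  46  35  32  37  24  19  27  24  22
```

The spot is the gauge's rear lug, predicted at (250,241), and the plunger lies inside the circle in the side view. The normal force is about 4 N, so the plunger is roughly half way in.

```bash
python3 -c "
from station import *
print(job_done())"
```

```text
the job is handed in; nothing more can be done
None
```

I turned the gauge to the slots, lifted it out and handed the job in holding it square on the sloping rubber: the plunger tip is in the circle, pressed about half way in by my estimate (roughly 4 N); no verdict came back.

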